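# Put the stray office supplies back in their trays

### The arm

A 6-joint arm with a two-finger parallel gripper is mounted at the origin on the work surface. World frame = base frame: x ahead of the robot, y to its left, z up, the work surface at z = 0. Lengths are in m, angles in rad, forces in N, time in s.
With the tool pointing down it reaches from about 0.25 to 0.775 m from the base axis. Payload 4 kg.
Tool frame: the origin (TCP) lies at the very end of the fingers, on their centre line; the grasp point (between the pads) lies 19 mm behind it (robot.hold_point_z is the distance from the TCP to the grasp point, in m); z points along the fingers, y is the line along which they close (so a half turn about z gives the same grasp; the last joint's range is limited). The gripper opens to 94 mm and grips with 3 to 60 N. Pads are 16 mm wide; open, the fingers measure 119 mm over their backs; the gripper's body (75 mm by 177 mm) begins 78 mm behind the grasp point.
Start: joints at [1.239, 0.087, 1.371, -0, 1.684, -0.103], TCP at [0.125, 0.536, 0.206] pointing down, gripper open.
Joint ranges: [-3.1, 3.1], [-0.76, 2.03], [0.27, 2.55], [-1.08, 4.22], [0.17, 2.65], [-2.57, 2.57]. Speed limits (rad/s): [2.79, 2.79, 3.14, 3.14, 3.14, 3.14].

### API

Orientations are given as [roll, pitch, yaw] about the fixed x, y, z axes, in that order (R = Rz(yaw) Ry(pitch) Rx(roll)).
In Python, from bench import robot gives the robot as it stands.
- The arm moves only by the tool carry_out, never from a script. Its argument "steps" is a list of rows, each a list of 3 entries, a list of its own where there are three numbers: the shift along the tool's x, y, z in m, then the turn about the tool's z in units of 10 degrees (1.0 is 10 degrees), then the closure, from -1 (fully open) to 1 (shut). In form: [[[tx, ty, tz], roll, jaw], ...]. A call has 1 to 10 rows; each row is the pose to reach, as a shift and turn from the pose commanded when the call began, along the tool's axes at that moment; what a row does not reach only later rows make up. A row lasts 1/8 s, in which the tool goes at most 62.5 mm and 10.7 degrees, less where a joint would pass 70% of its speed; a pose out of reach is approached as far as the arm can. A call with a gripper value outside its range is refused whole. The fingers move at their own pace and stop on an object; the grip force is fixed at half the most. Time passes only in rows, so rows that repeat a pose let the fingers close. It gives the time, the measured TCP pose, the force, the opening and the grip force at its end, in the units of the state.
- robot.get_obs(): the state, without advancing time (a new reading comes with each control period).
- robot.snapshot(name): name is "scene" or "top" or "wrist"; returns a dict with "image" (480x640x3 uint8, red, green, blue), "z_map" (480x640 float32, m along the optical axis (not along the pixel's ray), 0 where there is no reading), "mtx" (3x3 intrinsics, pixels), "R" (3x3) and "t" (3): a world point X has camera coordinates R X + t. Camera axes: x right, y down, z forward; pixel columns grow to the right and rows downward; lengths in m; the calibration is good to about 2 mm. A picture is of the moment at which its call begins.
- robot.close_job(): hands the job in; it is judged then, once.
The state is a dict: "time": time; "joint_positions": joint angles; "qvel": joint speeds; "joint_torque": joint torques, N m; "tool_pos": TCP position; "ee_rot": TCP orientation; "wrist_force": force on the tool from outside, world axes, zero at the start; "wrist_torque": the same for the moment, N m; "width": finger opening in m; "finger_force": force on a finger pad.
Only numpy, scipy, OpenCV 4.12 (cv2) and the standard library are available. Lean on these libraries where they do the work, as an engineer would, in place of code of your own. Each camera call takes 0.05 s, during which the arm holds its last target. There are 200 camera calls.

### The job

Put the five loose supplies on the worktop away, each in the tray that holds its own kind: the two tape rolls lying flat, the two glue sticks standing upright and the stapler on its base, all on the bare floor of the tray in front of the stock. Set them down rather than drop them, and leave the mug and the hole punch standing where they are.

Things in the scene. Friction and masses are not known exactly. Their poses are not given: they have to be found in the camera images.
- tape_1_mid (a point): point at the centre (12 mm up) of a loose roll of adhesive tape lying flat on the worktop: a ring 52 mm in outer diameter, 26 mm hole, 24 mm high, pale with a cardboard core, about 50 g; z up along its axis
- tape_2_mid (a point): point at the centre (12 mm up) of a loose roll of adhesive tape lying flat on the worktop: a ring 52 mm in outer diameter, 26 mm hole, 24 mm high, pale with a cardboard core, about 50 g; z up along its axis. Same as the other roll
- glue_1_mid (a point): point at the centre (43 mm up) of a loose glue stick standing upright on the worktop: a cylinder 26 mm in diameter and 86 mm high, white below, dark grey cap above, about 35 g; z up along its axis
- glue_2_mid (a point): point at the centre (43 mm up) of a loose glue stick standing upright on the worktop: a cylinder 26 mm in diameter and 86 mm high, white below, dark grey cap above, about 35 g; z up along its axis. Same as the other stick
- stapler_mid (a point): point at the middle (24 mm above the underside) of a loose black desk stapler resting on its base: 100 mm long (its x, nose to +x, roughly across the robot's view), 34 mm wide (its y), 45 to 50 mm high, about 160 g; z up. Its flat flanks can be pinched half-way along it
- tape_tray: fixed grey open tray holding two tape rolls lying flat side by side. Outside 166 (its x) x 151 (y) x 25 mm high, walls and floor 3 mm thick. Origin: centre of its underside, on the worktop; z up. Front (-x) towards the robot, turned up to 0.2 rad. The stock is fixed along the back wall and fills x from 26 to 80 mm; the floor in front, x -80 to 26 mm, y -72 to 72 mm, is bare: the loose ones go there
- glue_tray: fixed grey open tray holding a row of four upright glue sticks (tops 89 mm above the worktop). Outside 166 (its x) x 151 (y) x 25 mm high, walls and floor 3 mm thick. Origin: centre of its underside, on the worktop; z up. Front (-x) towards the robot, turned up to 0.2 rad. The stock is fixed along the back wall and fills x from 51 to 80 mm; the floor in front, x -80 to 51 mm, y -72 to 72 mm, is bare: the loose ones go there
- stapler_tray: fixed grey open tray holding one black stapler that lies along its y (top at 53 mm). Outside 166 (its x) x 151 (y) x 25 mm high, walls and floor 3 mm thick. Origin: centre of its underside, on the worktop; z up. Front (-x) towards the robot, turned up to 0.2 rad. The stock is fixed along the back wall and fills x from 41 to 80 mm; the floor in front, x -80 to 41 mm, y -72 to 72 mm, is bare: the loose ones go there
- mug: bystander, to be left alone: a loose dark grey-blue mug 78 mm in diameter, 85 mm high, its handle reaching 30 mm further roughly towards the robot. Origin: centre of its underside. It stands in the same loose row as the supplies
- punch: bystander, to be left alone: a loose two-hole paper punch, black foot and steel lever, 75 (x) x 88 (y) x 58 mm high, in the row of supplies. Origin: centre of its underside. All else is fixed and clear of row and trays: flat things (under 20 mm) nearer the robot (within 320 mm of its axis in x), equipment up to 250 mm high beyond the trays and at both sides
Not all that is in view belongs to the job. There is more than one size of the part that bears stapler_mid; the job needs the larger.

How it is judged:
At the end, for the whole second after the job is handed in: Each loose supply is inside the tray of its kind, its centre within the tray's inner walls and within 6 mm of the height it has when resting on the tray's floor (not on stock, wall or another item), upright as it began (within 0.12 rad), released and at rest (x of tape_1_mid in the frame of tape_tray between -0.08 and 0.08 m and y of tape_1_mid in the frame of tape_tray between -0.072 and 0.072 m and z of tape_1_mid in the frame of tape_tray between 0.009 and 0.021 m and angle between each of tape_1_mid, tape_2_mid, glue_1_mid, glue_2_mid, stapler_mid's own z axis and vertical below 0.12 rad and linear speed of each of tape_1, tape_2, glue_1, glue_2, stapler below 0.02 m/s and x of tape_2_mid in the frame of tape_tray between -0.08 and 0.08 m and y of tape_2_mid in the frame of tape_tray between -0.072 and 0.072 m and z of tape_2_mid in the frame of tape_tray between 0.009 and 0.021 m and x of glue_1_mid in the frame of glue_tray between -0.08 and 0.08 m and y of glue_1_mid in the frame of glue_tray between -0.072 and 0.072 m and z of glue_1_mid in the frame of glue_tray between 0.04 and 0.052 m and x of glue_2_mid in the frame of glue_tray between -0.08 and 0.08 m and y of glue_2_mid in the frame of glue_tray between -0.072 and 0.072 m and z of glue_2_mid in the frame of glue_tray between 0.04 and 0.052 m and x of stapler_mid in the frame of stapler_tray between -0.08 and 0.08 m and y of stapler_mid in the frame of stapler_tray between -0.072 and 0.072 m and z of stapler_mid in the frame of stapler_tray between 0.021 and 0.033 m); the robot touches nothing.
It fails at once if the mug is shifted by more than 30 mm or tipped (distance of mug from where it was at the start of the episode above 0.03 m or angle between mug's own z axis and vertical above 0.3 rad).
It fails at once if the hole punch is shifted by more than 30 mm or tipped (distance of punch from where it was at the start of the episode above 0.03 m or angle between punch's own z axis and vertical above 0.3 rad).
It fails at once if a supply is dropped or thrown: it moves faster than 1 m/s (a fall of some 50 mm) with no finger on it ((linear speed of tape_1 above 1 m/s and contact force between tape_1 and the fingers below 0.01 N) or (linear speed of tape_2 above 1 m/s and contact force between tape_2 and the fingers below 0.01 N) or (linear speed of glue_1 above 1 m/s and contact force between glue_1 and the fingers below 0.01 N) or (linear speed of glue_2 above 1 m/s and contact force between glue_2 and the fingers below 0.01 N) or (linear speed of stapler above 1 m/s and contact force between stapler and the fingers below 0.01 N)).
It also fails if it takes over 128 s, if anything falls off the work surface, if the arm or the gripper's body presses on something with over 40 N, if the wrist force passes 120 N, or if a joint passes its speed limit or range.

## Working session

There is one attempt and no reset: what is moved stays moved. The work goes in short steps, Python scripts to look and compute and a tool call to move; the robot and the scene stay as the last step left them, time stands still between calls to the robot, and variables do not carry over. Pictures are saved under pics/ and viewed, at most 14 in all, crops included, and the job is handed in when it is done.

Besides the shell and the picture viewer there is one more tool, called after "Call:" as name(argument=value, ...), one argument or row to a line, values as JSON. carry_out: Moves the arm, as the interface text tells. Its arguments: {"type":"object","properties":{"steps":{"type":"array","items":{"type":"array"}}},"required":["steps"]}

```bash
mkdir -p pics; cat > h.py <<'E'
import numpy as np, cv2
from bench import robot
def snap(n,f=None):
    s=robot.snapshot(n)
    if f: cv2.imwrite('pics/'+f,s['image'][:,:,::-1])
    return s
def world(s):
    K,R,t,z=s['mtx'],s['R'],s['t'],s['z_map']
    v,u=np.mgrid[:480,:640]
    c=np.stack([(u-K[0,2])/K[0,0]*z,(v-K[1,2])/K[1,1]*z,z],-1)
    P=(c-t)@R
    P[z==0]=np.nan
    return P
E
python3 - <<'E'
from h import *
for n in('top','scene'):
    s=snap(n,n+'0.png'); P=world(s); np.savez(n+'0.npz',P=P,im=s['image']); print(n,-s['R'].T@s['t'],s['R'])
o=robot.get_obs(); print(o['tool_pos'],o['ee_rot'],o['time'],o['width'])
E
```

```text
top [0.36850427 0.02013916 1.33237414] [[ 0.01825819 -0.99981259 -0.00643617]
 [-0.99131675 -0.01726389 -0.13035742]
 [ 0.13022188  0.00876037 -0.99144618]]
scene [ 1.02376095 -0.2045255   1.00873721] [[ 0.38880266  0.92119843  0.01503149]
 [ 0.7964869  -0.32787682 -0.50804076]
 [-0.46307787  0.20949998 -0.86120186]]
[0.12460197 0.53522402 0.20444701] [-3.13969231e+00 -2.18738700e-04  2.91279156e+00] 0.1 0.09398637243639439
```

View pics/top0.png

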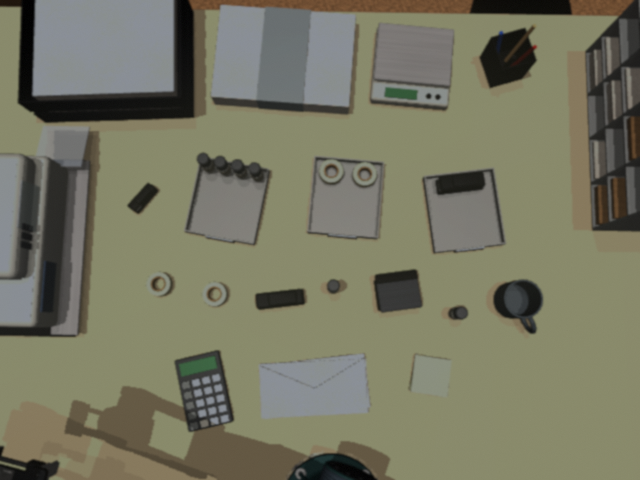

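View pics/scene0.png

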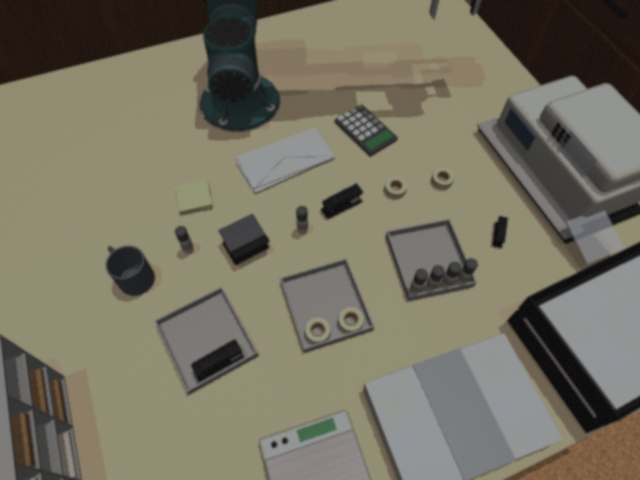

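Candidates in the top view:
- **Tape:** loose rolls at (159,284) and (214,294). The rolls at (331,172) and (364,174) are fixed stock.
- **Glue:** loose sticks at (334,286) and (459,313). The four at about (230,165) are stock.
- **Stapler:** the larger loose one at (280,299), in the row. The one at (143,198) is too small, and the one at (460,183) is stock.
- **Leave alone:** punch at (398,290), mug at (518,300).

Trays: glue (228,205), tape (346,200), stapler (463,212).

```bash
python3 - <<'E'
from h import *
d=np.load('top0.npz');P=d['P'];im=d['im']
cv2.imwrite('pics/crop0.png',cv2.resize(im[180:330,120:480,::-1],None,fx=2.2,fy=2.2,interpolation=cv2.INTER_CUBIC))
print('table z',np.nanmedian(P[330:345,250:450,2]))
for n,u,v,w,zl in [('tape1',159,284,20,.018),('tape2',214,294,20,.018),('stap',280,299,30,.03),('small',143,198,22,.012),('glue1',334,286,15,.075),('glue2',459,313,14,.075),('punch',398,290,30,.02),('mug',518,303,35,.03)]:
    Q=P[v-w:v+w,u-w:u+w].reshape(-1,3);Q=Q[(Q[:,2]>zl)]
    r=cv2.minAreaRect((Q[:,:2]*1000).astype(np.float32))
    print(n,len(Q),Q.mean(0).round(4),'z95',np.percentile(Q[:,2],95).round(4),'rect',np.round(r[0],1),np.round(r[1],1),round(r[2],1))
for n,u,v in [('glueT',228,205),('tapeT',346,200),('stapT',463,212)]:
    Q=P[v-62:v+50,u-52:u+52].reshape(-1,3);Q=Q[(Q[:,2]>.016)]
    r=cv2.minAreaRect((Q[:,:2]*1000).astype(np.float32))
    Q2=Q[Q[:,2]<.03]; r2=cv2.minAreaRect((Q2[:,:2]*1000).astype(np.float32))
    print(n,np.round(r[0],1),np.round(r[1],1),round(r[2],1),'|',np.round(r2[0],1),np.round(r2[1],1),round(r2[2],1))
E
```

```text
table z 0.0007282438065960627
tape1 369 [0.4435 0.3719 0.0245] z95 0.0286 rect [443.7 372.4] [48.6 51.3] 1.0
tape2 363 [0.4246 0.254  0.0247] z95 0.029 rect [424.7 253.7] [50.  48.7] 88.3
stap 732 [0.4165 0.1164 0.0458] z95 0.0518 rect [416.9 116.7] [32.1 97.7] 7.8
small 337 [0.6268 0.4163 0.0315] z95 0.0366 rect [627.6 417.3] [24.2 67.1] 51.3
glue1 128 [0.4431 0.0059 0.086 ] z95 0.0905 rect [443.4   5.1] [24.1 24.1] 1.0
glue2 141 [ 0.3935 -0.2487  0.0853] z95 0.0902 rect [ 393.5 -249.4] [24.5 24.6] 40.1
punch 1635 [ 0.4367 -0.1276  0.0541] z95 0.0601 rect [ 437.  -128.1] [79.5 88.1] 8.6
mug 937 [ 0.417  -0.3759  0.0655] z95 0.0875 rect [ 415.6 -382.4] [105.8  76.9] 53.1
glueT [624.5 236.2] [153.8 169.5] 80.1 | [624.5 236.2] [153.8 169.5] 80.1
tapeT [636.  -18.7] [151.3 170.8] 85.9 | [636.  -18.7] [151.3 170.8] 85.9
stapT [ 612.2 -272.1] [170. 154.] 7.8 | [ 612.2 -272.1] [170. 154.] 7.8
```

View pics/crop0.png

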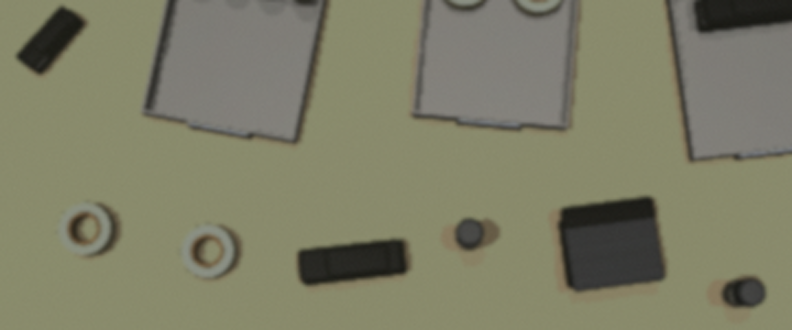

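The crop confirms it: the big stapler is at crop (353,262), the small decoy at (50,40). The tapes are at (88,228) and (209,250), and the glue sticks at (469,233) and (745,292). I'm setting out for tape_1.

```bash
cat >> h.py <<'E'
def plan(x,y,z,ang=None):
    """shift in tool axes and turn (10deg) to reach TCP x,y,z with closing line at ang deg (world)"""
    from scipy.spatial.transform import Rotation as Ro
    o=robot.get_obs(); R=Ro.from_euler('xyz',o['ee_rot']).as_matrix()
    a=np.degrees(np.arctan2(R[1,1],R[0,1])); 
    print('t',round(o['time'],2),'shift',(R.T@(np.array([x,y,z])-o['tool_pos'])).round(4),'turn',None if ang is None else round(-(ang-a)/10,2),'tilt',R[2,:2].round(3))
def tray(n,x,y):
    c,d={'glue':((.6265,.236),-9.9),'tape':((.638,-.019),-4.1),'stap':((.614,-.272),7.8)}[n]
    r=np.radians(d); return (c[0]+x*np.cos(r)-y*np.sin(r),c[1]+x*np.sin(r)+y*np.cos(r)),d
E
python3 - <<'E'
from h import *
plan(.4437,.3722,.16,-4)
for n,x,y in[('tape',-.027,.036),('tape',-.027,-.036),('glue',-.02,.035),('glue',-.02,-.035),('stap',-.022,0)]: print(n,tray(n,x,y))
E
```

```text
t 0.1 shift [-0.3478 -0.0863  0.0445] turn 8.09 tilt [ 0.    -0.002]
tape ((np.float64(0.6136430068568411), np.float64(0.018838299182496503)), -4.1)
tape ((np.float64(0.6084951908648878), np.float64(-0.05297743718853146)), -4.1)
glue ((np.float64(0.6128153319866838), np.float64(0.27391740842100526)), -9.9)
glue ((np.float64(0.600780294967125), np.float64(0.2049597555901711)), -9.9)
stap ((np.float64(0.5922035475096282), np.float64(-0.27498574259355474)), 7.8)
```

Call:
carry_out(
  steps=[
    [[-0.058,-0.0144,0],1,-1],
    [[-0.116,-0.0288,0],2,-1],
    [[-0.174,-0.043,0],3,-1],
    [[-0.232,-0.0575,0],4,-1],
    [[-0.29,-0.072,0.01],5,-1],
    [[-0.348,-0.0863,0.044],6,-1],
    [[-0.348,-0.0863,0.044],7,-1],
    [[-0.348,-0.0863,0.044],8.1,-1],
    [[-0.348,-0.0863,0.044],8.1,-1],
    [[-0.348,-0.0863,0.044],8.1,-1],
  ],
)

```text
time: 1.35
tool_pos: [0.4439, 0.3728, 0.1613]
ee_rot: [-3.141, 0.0, 1.502]
wrist_force: [0.1, 0.2, -0.1]
width: 0.0941
finger_force: 0.0
```

```bash
python3 - <<'E'
from h import *
s=snap('wrist','w1.png'); P=world(s)
Q=P.reshape(-1,3);Q=Q[(Q[:,2]>.017)&(Q[:,2]<.03)&(abs(Q[:,0]-.4437)<.04)&(abs(Q[:,1]-.372)<.04)]
print(len(Q),cv2.minAreaRect((Q[:,:2]*1000).astype(np.float32)),Q[:,2].max())
plan(.4437,.3722,.004,-4)
E
```

```text
1914 ((443.52984619140625, 372.66973876953125), (51.04618835449219, 50.47834396362305), 87.3096694946289) 0.027370392957601325
t 1.4 shift [-7.000e-04 -1.000e-04  1.575e-01] turn 0.0 tilt [ 0. -0.]
```

View pics/w1.png

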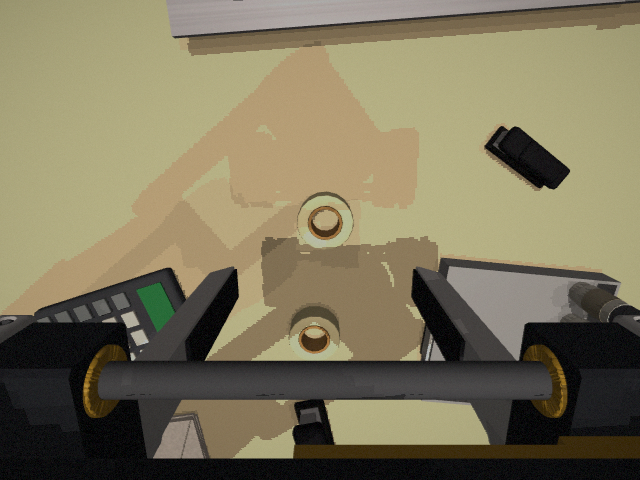

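The wrist view shows tape_1 at (325,222), between the fingers. The wrist-depth and top-camera positions agree within 0.5 mm, so I'm descending and gripping.

Call:
carry_out(
  steps=[
    [[0,0,0.06],0,-1],
    [[0,0,0.11],0,-1],
    [[0,0,0.14],0,-1],
    [[0,0,0.157],0,-1],
    [[0,0,0.157],0,-1],
    [[0,0,0.157],0,1],
    [[0,0,0.157],0,1],
    [[0,0,0.157],0,1],
    [[0,0,0.157],0,1],
    [[0,0,0.157],0,1],
  ],
)

```text
time: 2.65
tool_pos: [0.4442, 0.3728, 0.0048]
ee_rot: [3.141, -0.0, 1.499]
wrist_force: [-0.4, 0.3, 1.1]
width: 0.0517
finger_force: 30.0
```

Call:
carry_out(
  steps=[
    [[0,0,-0.03],0,1],
    [[0,0,-0.08],0,1],
    [[0,0,-0.12],0,1],
    [[0,0,-0.12],0,1],
  ],
)

```text
time: 3.15
tool_pos: [0.4463, 0.3742, 0.129]
ee_rot: [3.135, -0.006, 1.499]
wrist_force: [0.7, -0.0, -0.6]
width: 0.0518
finger_force: 30.0
```

```bash
python3 - <<'E'
from h import *
o=robot.get_obs();print(o['tool_pos'],o['width'],o['finger_force'])
plan(.6136,.0188,.12,-4.1)
E
```

```text
[0.44625269 0.37420215 0.12895529] 0.051782751136560216 29.999808222055435
t 3.15 shift [-0.3425  0.1923  0.0084] turn -0.0 tilt [0.006 0.007]
```

Call:
carry_out(
  steps=[
    [[-0.03,0.017,0],0,1],
    [[-0.08,0.0455,0],0,1],
    [[-0.13,0.074,0],0,1],
    [[-0.18,0.1025,0],0,1],
    [[-0.23,0.131,0],0,1],
    [[-0.28,0.16,0],0,1],
    [[-0.32,0.183,0],0,1],
    [[-0.341,0.1946,0],0,1],
    [[-0.341,0.1946,0],0,1],
    [[-0.341,0.1946,0],0,1],
  ],
)

```text
time: 4.4
tool_pos: [0.613, 0.0203, 0.1238]
ee_rot: [-3.14, -0.001, 1.501]
wrist_force: [0.1, 0.2, 0.2]
width: 0.0519
finger_force: 30.0
```

```bash
python3 - <<'E'
from h import *
s=snap('wrist','w2.png')
plan(.6136,.0188,.0085,-4.1)
s=snap('top','t2.png')
E
```

```text
t 4.45 shift [-0.0018  0.0008  0.1157] turn 0.01 tilt [ 0.001 -0.001]
```

View pics/w2.png

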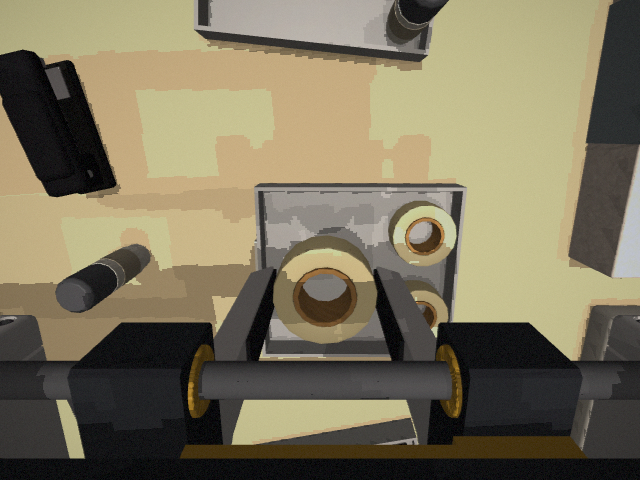

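The roll is held level at (325,290) over the bare floor, with the stock at (425,235) clear of the finger. I'm lowering it.

Call:
carry_out(
  steps=[
    [[-0.002,0,0.05],0,1],
    [[-0.002,0,0.09],0,1],
    [[-0.002,0,0.108],0,1],
    [[-0.002,0,0.115],0,1],
    [[-0.002,0,0.1155],0,1],
    [[-0.002,0,0.1155],0,-0.36],
    [[-0.002,0,0.1155],0,-0.36],
    [[-0.002,0,0.1155],0,-0.36],
    [[-0.002,0,0.08],0,-0.36],
    [[-0.002,0,0.02],0,-0.36],
  ],
)

```text
time: 5.75
tool_pos: [0.6115, 0.0167, 0.1025]
ee_rot: [-3.135, -0.0, 1.499]
wrist_force: [1.3, -1.0, 1.2]
width: 0.0635
finger_force: 0.0
```

```bash
python3 - <<'E'
from h import *
plan(.4247,.2540,.12,-4.1)
plan(.4247,.2540,.0045,-4.1)
E
```

```text
t 5.75 shift [ 0.2233 -0.2035 -0.0161] turn -0.0 tilt [ 0.    -0.007]
t 5.75 shift [ 0.2233 -0.2027  0.0994] turn -0.0 tilt [ 0.    -0.007]
```

Call:
carry_out(
  steps=[
    [[0.03,-0.027,-0.015],0,-0.5],
    [[0.07,-0.064,-0.015],0,-1],
    [[0.11,-0.1,-0.015],0,-1],
    [[0.15,-0.137,-0.015],0,-1],
    [[0.19,-0.174,-0.015],0,-1],
    [[0.2225,-0.203,-0.015],0,-1],
    [[0.2225,-0.203,-0.015],0,-1],
    [[0.2225,-0.203,-0.015],0,-1],
  ],
)

```text
time: 6.75
tool_pos: [0.4275, 0.2528, 0.1198]
ee_rot: [3.141, 0.0, 1.499]
wrist_force: [0.2, -0.7, 0.1]
width: 0.0939
finger_force: 0.0
```

```bash
python3 - <<'E'
from h import *
P=world(snap('wrist'))
Q=P.reshape(-1,3);Q=Q[(Q[:,2]>.017)&(Q[:,2]<.03)&(abs(Q[:,0]-.4247)<.04)&(abs(Q[:,1]-.254)<.04)]
print(len(Q),cv2.minAreaRect((Q[:,:2]*1000).astype(np.float32)))
plan(.4247,.2540,.0045,-4.1)
P=world(snap('top','t3.png'))
Q=P.reshape(-1,3);Q=Q[(Q[:,2]>.02)&(Q[:,2]<.034)&(abs(Q[:,0]-.613)<.035)&(abs(Q[:,1]-.02)<.035)]
print('placed',cv2.minAreaRect((Q[:,:2]*1000).astype(np.float32)))
E
```

```text
2496 ((424.5898132324219, 254.26272583007812), (50.8041877746582, 51.008419036865234), 65.80233764648438)
t 6.8 shift [ 0.0013 -0.0033  0.1152] turn -0.01 tilt [-0.     0.001]
placed ((615.9618530273438, 25.641822814941406), (68.77778625488281, 51.41731262207031), 78.88548278808594)
```

Call:
carry_out(
  steps=[
    [[0.0013,-0.003,0.05],0,-1],
    [[0.0013,-0.003,0.09],0,-1],
    [[0.0013,-0.003,0.11],0,-1],
    [[0.0013,-0.003,0.115],0,-1],
    [[0.0013,-0.003,0.115],0,1],
    [[0.0013,-0.003,0.115],0,1],
    [[0.0013,-0.003,0.115],0,1],
    [[0.0013,-0.003,0.115],0,1],
    [[0.0013,-0.003,0.08],0,1],
    [[0.0013,-0.003,0.0],0,1],
  ],
)

```text
time: 8.1
tool_pos: [0.4219, 0.2536, 0.1002]
ee_rot: [-3.135, 0.003, 1.499]
wrist_force: [0.4, -0.3, 0.3]
width: 0.0513
finger_force: 30.0
```

```bash
python3 - <<'E'
from h import *
plan(.6085,-.053,.12,-4.1)
E
```

```text
t 8.1 shift [-0.2926  0.2079 -0.0201] turn -0.0 tilt [-0.003 -0.006]
```

View pics/t3.png

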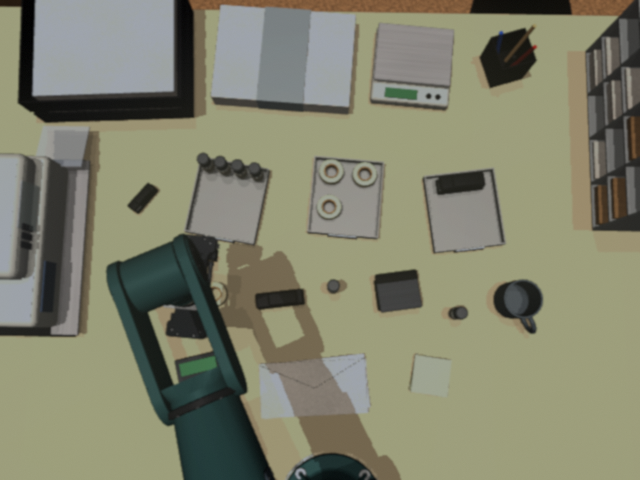

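Tape_1 lies flat in the tape tray at (329,207). Carrying tape_2 there next.

Call:
carry_out(
  steps=[
    [[-0.03,0.021,0],0,1],
    [[-0.08,0.056,0],0,1],
    [[-0.13,0.091,0],0,1],
    [[-0.18,0.126,0],0,1],
    [[-0.23,0.161,0],0,1],
    [[-0.27,0.189,0],0,1],
    [[-0.293,0.205,0],0,1],
    [[-0.293,0.205,0],0,1],
    [[-0.293,0.205,0],0,1],
  ],
)

```text
time: 9.22
tool_pos: [0.6071, -0.0514, 0.1018]
ee_rot: [-3.141, -0.001, 1.5]
wrist_force: [-0.2, 0.8, -0.2]
width: 0.0516
finger_force: 30.0
```

```bash
python3 - <<'E'
from h import *
plan(.6085,-.053,.008,-4.1)
E
```

```text
t 9.22 shift [-0.0015  0.0015  0.0938] turn 0.0 tilt [ 0.001 -0.001]
```

Call:
carry_out(
  steps=[
    [[-0.0015,0.0015,0.04],0,1],
    [[-0.0015,0.0015,0.075],0,1],
    [[-0.0015,0.0015,0.09],0,1],
    [[-0.0015,0.0015,0.0938],0,1],
    [[-0.0015,0.0015,0.0938],0,1],
    [[-0.0015,0.0015,0.0938],0,-0.36],
    [[-0.0015,0.0015,0.0938],0,-0.36],
    [[-0.0015,0.0015,0.0938],0,-0.36],
    [[-0.0015,0.0015,0.05],0,-0.36],
    [[-0.0015,0.0015,-0.01],0,-0.36],
  ],
)

```text
time: 10.48
tool_pos: [0.6072, -0.0534, 0.1098]
ee_rot: [-3.135, -0.001, 1.499]
wrist_force: [0.8, 0.1, 0.6]
width: 0.0642
finger_force: 0.0
```

```bash
python3 - <<'E'
from h import *
print(robot.get_obs()['tool_pos'])
plan(.4169,.1167,.15,7.8)
E
```

```text
[ 0.60721061 -0.05343727  0.10983891]
t 10.47 shift [ 0.1561 -0.2023 -0.0387] turn -1.19 tilt [ 0.001 -0.007]
```

Call:
carry_out(
  steps=[
    [[0.02,-0.026,-0.035],-0.2,-0.6],
    [[0.05,-0.065,-0.035],-0.6,-1],
    [[0.085,-0.11,-0.035],-1.2,-1],
    [[0.12,-0.155,-0.035],-1.2,-1],
    [[0.156,-0.2,-0.035],-1.2,-1],
    [[0.156,-0.2,-0.035],-1.2,-1],
    [[0.156,-0.2,-0.035],-1.2,-1],
    [[0.156,-0.2,-0.035],-1.2,-1],
  ],
)

```text
time: 11.48
tool_pos: [0.4216, 0.1153, 0.1468]
ee_rot: [-3.141, 0.0, 1.707]
wrist_force: [-0.6, -0.1, -0.5]
width: 0.0941
finger_force: 0.0
```

```bash
python3 - <<'E'
from h import *
P=world(snap('wrist','w4.png'))
Q=P.reshape(-1,3);Q=Q[(Q[:,2]>.02)&(Q[:,2]<.055)&(abs(Q[:,0]-.417)<.045)&(abs(Q[:,1]-.117)<.07)]
print(len(Q),cv2.minAreaRect((Q[:,:2]*1000).astype(np.float32)),Q[:,2].max())
plan(.4169,.1167,.008,7.8)
E
```

```text
4329 ((416.88873291015625, 116.65503692626953), (31.99770164489746, 96.44840240478516), 7.700884819030762) 0.0518579716772531
t 11.53 shift [ 0.0021 -0.0044  0.1388] turn -0.0 tilt [-0. -0.]
```

View pics/w4.png

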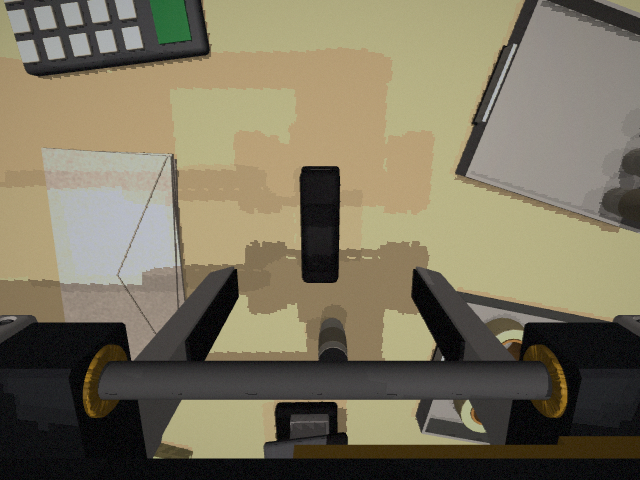

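The stapler at (320,225) is aligned between the fingers, with nothing in the way. Descending and gripping.

Call:
carry_out(
  steps=[
    [[0.002,-0.0044,0.05],0,-1],
    [[0.002,-0.0044,0.1],0,-1],
    [[0.002,-0.0044,0.13],0,-1],
    [[0.002,-0.0044,0.139],0,-1],
    [[0.002,-0.0044,0.139],0,1],
    [[0.002,-0.0044,0.139],0,1],
    [[0.002,-0.0044,0.139],0,1],
    [[0.002,-0.0044,0.139],0,1],
    [[0.002,-0.0044,0.139],0,1],
    [[0.002,-0.0044,0.139],0,1],
  ],
)

```text
time: 12.78
tool_pos: [0.4162, 0.1175, 0.0081]
ee_rot: [3.141, -0.0, 1.709]
wrist_force: [-0.1, 0.3, -0.4]
width: 0.0375
finger_force: 0.0
```

Call:
carry_out(
  steps=[
    [[0,0,-0.03],0,1],
    [[0,0,-0.08],0,1],
    [[0,0,-0.13],0,1],
    [[0,0,-0.13],0,1],
    [[0,0,-0.13],0,1],
  ],
)

```text
time: 13.4
tool_pos: [0.4151, 0.1173, 0.1364]
ee_rot: [-3.139, -0.0, 1.709]
wrist_force: [-0.1, -0.6, -2.7]
width: 0.032
finger_force: 30.0
```

```bash
python3 - <<'E'
from h import *
plan(.5922,-.275,.14,7.8)
E
```

```text
t 13.4 shift [-0.4128  0.1215 -0.0039] turn 0.01 tilt [ 0.    -0.003]
```

It gripped slightly late, during the lift, so I'll check the hang height over the tray.

Call:
carry_out(
  steps=[
    [[-0.03,0.009,0],0,1],
    [[-0.08,0.0235,0],0,1],
    [[-0.135,0.04,0],0,1],
    [[-0.19,0.056,0],0,1],
    [[-0.245,0.072,0],0,1],
    [[-0.3,0.088,0],0,1],
    [[-0.35,0.103,0],0,1],
    [[-0.39,0.115,0],0,1],
    [[-0.413,0.1215,0],0,1],
    [[-0.413,0.1215,0],0,1],
  ],
)

```text
time: 14.65
tool_pos: [0.5917, -0.2757, 0.1335]
ee_rot: [-3.136, -0.004, 1.706]
wrist_force: [0.3, 0.5, -2.8]
width: 0.0323
finger_force: 30.0
```

```bash
python3 - <<'E'
from h import *
s=snap('wrist','w5.png');P=world(s)
s2=snap('scene','s5.png')
o=robot.get_obs();print(o['tool_pos'],o['width'])
Q=P.reshape(-1,3);c=o['tool_pos']
d=Q-c; r=np.radians(97.8); al=d[:,0]*np.cos(r)+d[:,1]*np.sin(r); ac=d[:,0]*np.cos(r-np.pi/2)+d[:,1]*np.sin(r-np.pi/2)
for lo in np.arange(-.06,.06,.01):
    m=(abs(ac)<.01)&(al>lo)&(al<lo+.01)&(Q[:,2]>.07)&(Q[:,2]<.23)
    print(round(lo,2),m.sum(),(np.percentile(d[m,2],[5,50,95]).round(4) if m.sum() else ''))
plan(.5922,-.275,.011,7.8)
E
```

```text
[ 0.59190664 -0.27378625  0.13516185] 0.03241734028992471
-0.06 0 
-0.05 0 
-0.04 4 [0.0277 0.0278 0.028 ]
-0.03 710 [0.0284 0.0296 0.0307]
-0.02 790 [0.0291 0.0304 0.0316]
-0.01 825 [0.0299 0.0311 0.0324]
0.0 899 [0.0306 0.0319 0.0332]
0.01 1094 [0.0285 0.0319 0.0335]
0.02 953 [0.0277 0.0291 0.0304]
0.03 1034 [0.0284 0.0298 0.0312]
0.04 1204 [-0.0114  0.0263  0.0305]
0.05 0 
t 14.75 shift [-0.0017  0.0006  0.1242] turn 0.01 tilt [ 0.004 -0.004]
```

View pics/w5.png

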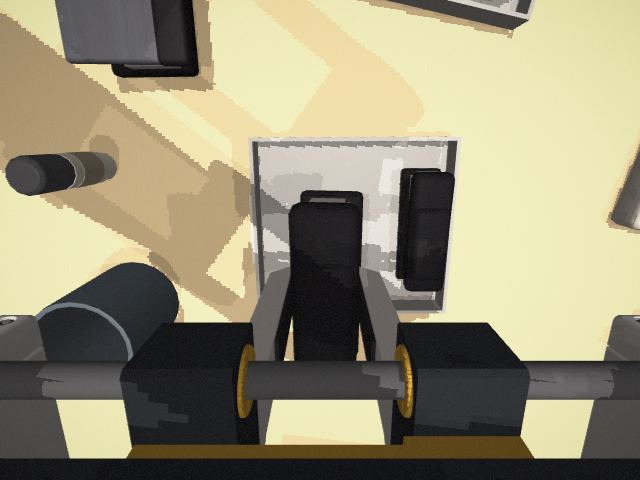

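View pics/s5.png

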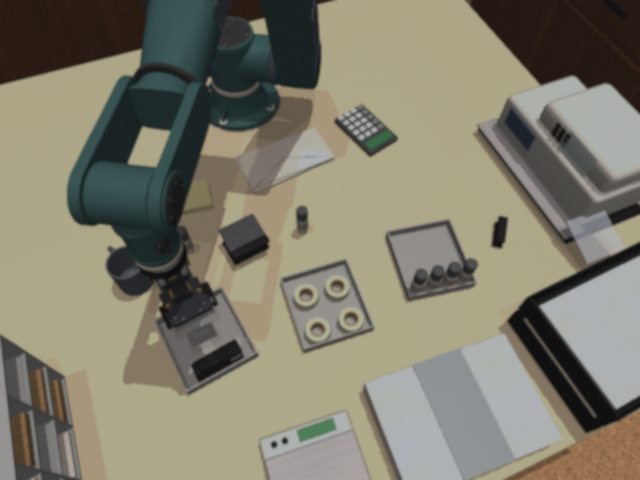

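The stapler hangs level over the free floor of its tray at (325,280), about 10 mm low in the grip. The scene view shows both tapes flat in their tray at (305,296) and (337,288). I'm lowering to TCP z of about 0.022.

Call:
carry_out(
  steps=[
    [[-0.0015,0.0005,0.04],0,1],
    [[-0.0015,0.0005,0.08],0,1],
    [[-0.0015,0.0005,0.1],0,1],
    [[-0.0015,0.0005,0.108],0,1],
    [[-0.0015,0.0005,0.1125],0,1],
    [[-0.0015,0.0005,0.1125],0,1],
    [[-0.0015,0.0005,0.1125],0,1],
  ],
)

```text
time: 15.62
tool_pos: [0.5947, -0.2769, 0.027]
ee_rot: [3.14, 0.002, 1.708]
wrist_force: [-0.8, 0.3, -2.7]
width: 0.0321
finger_force: 30.0
```

Call:
carry_out(
  steps=[
    [[0,0,0.002],0,1],
    [[0,0,0.004],0,1],
    [[0,0,0.004],0,1],
  ],
)

```text
time: 16.0
tool_pos: [0.5936, -0.2763, 0.0211]
ee_rot: [-3.141, -0.0, 1.708]
wrist_force: [-0.3, -0.6, -2.6]
width: 0.0321
finger_force: 30.0
```

Call:
carry_out(
  steps=[
    [[0,0,0.001],0,1],
    [[0,0,0.001],0,1],
    [[0,0,0.001],0,1],
  ],
)

```text
time: 16.38
tool_pos: [0.5939, -0.2764, 0.0205]
ee_rot: [3.141, 0.0, 1.709]
wrist_force: [-1.0, 0.2, -2.3]
width: 0.0319
finger_force: 30.0
```

Call:
carry_out(
  steps=[
    [[0,0,0.001],0,1],
    [[0,0,0.001],0,1],
    [[0,0,0.001],0,1],
  ],
)

```text
time: 16.75
tool_pos: [0.594, -0.2765, 0.0203]
ee_rot: [3.141, 0.0, 1.709]
wrist_force: [-1.6, 1.4, 4.2]
width: 0.032
finger_force: 30.0
```

Contact. Releasing and lifting.

Call:
carry_out(
  steps=[
    [[0,0,0],0,-0.2],
    [[0,0,0],0,-0.2],
    [[0,0,0],0,-0.2],
    [[0,0,0],0,-0.2],
    [[0,0,-0.04],0,-0.2],
    [[0,0,-0.09],0,-0.2],
    [[0,0,-0.14],0,-0.2],
    [[0,0,-0.14],0,-0.2],
  ],
)

```text
time: 17.75
tool_pos: [0.5966, -0.2779, 0.1663]
ee_rot: [3.132, 0.007, 1.709]
wrist_force: [0.0, -0.1, 0.1]
width: 0.0567
finger_force: 0.0
```

```bash
python3 - <<'E'
from h import *
s=snap('wrist','w6.png')
plan(.3935,-.249,.15,-5)
E
```

```text
t 17.8 shift [ 0.0556 -0.1959  0.0115] turn 1.29 tilt [-0.004  0.005]
```

View pics/w6.png

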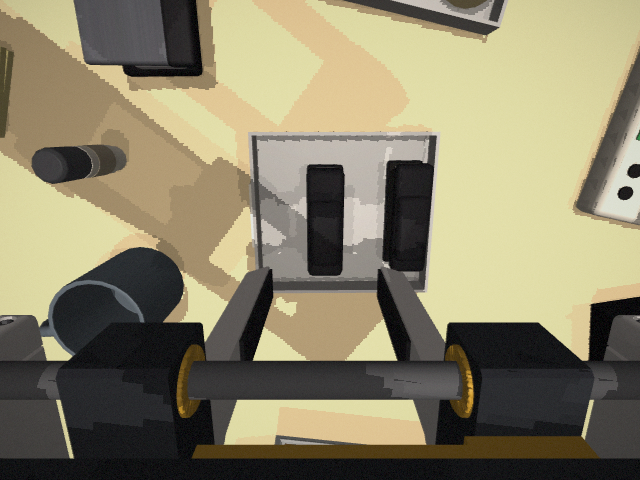

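The stapler stands flat in its tray at (325,220), with the stock at (410,215) clear of it. Next is glue_2, at (75,163) in this view.

Call:
carry_out(
  steps=[
    [[0.01,-0.035,0.01],0.4,-0.3],
    [[0.027,-0.095,0.01],1,-0.4],
    [[0.041,-0.145,0.01],1.78,-0.4],
    [[0.0556,-0.195,0.01],1.78,-0.4],
    [[0.0556,-0.195,0.01],1.78,-0.4],
    [[0.0556,-0.195,0.01],1.78,-0.4],
    [[0.0556,-0.195,0.01],1.78,-0.4],
  ],
)

```text
time: 18.68
tool_pos: [0.394, -0.2483, 0.149]
ee_rot: [-3.141, -0.001, 1.398]
wrist_force: [-0.6, 0.7, -0.3]
width: 0.0652
finger_force: 0.0
```

```bash
python3 - <<'E'
from h import *
P=world(snap('wrist'))
Q=P.reshape(-1,3);Q=Q[(Q[:,2]>.075)&(Q[:,2]<.1)&(abs(Q[:,0]-.3935)<.03)&(abs(Q[:,1]+.249)<.03)]
print(len(Q),cv2.minAreaRect((Q[:,:2]*1000).astype(np.float32)))
plan(.3935,-.249,.038,-9.9)
E
```

```text
1019 ((393.91412353515625, -250.218017578125), (24.943099975585938, 24.875139236450195), 58.48720169067383)
t 18.73 shift [-0.0008 -0.0004  0.1111] turn 0.0 tilt [ 0. -0.]
```

Call:
carry_out(
  steps=[
    [[-0.0013,0,0.04],0,-0.4],
    [[-0.0013,0,0.085],0,-0.4],
    [[-0.0013,0,0.111],0,-0.4],
    [[-0.0013,0,0.111],0,-0.4],
    [[-0.0013,0,0.111],0,1],
    [[-0.0013,0,0.111],0,1],
    [[-0.0013,0,0.111],0,1],
    [[-0.0013,0,0.111],0,1],
    [[-0.0013,0,0.111],0,1],
    [[-0.0013,0,0.111],0,1],
  ],
)

```text
time: 19.98
tool_pos: [0.3931, -0.2496, 0.0389]
ee_rot: [3.141, 0.0, 1.398]
wrist_force: [-0.3, -0.3, 2.2]
width: 0.0256
finger_force: 30.0
```

Call:
carry_out(
  steps=[
    [[0,0,0],0,1],
    [[0,0,-0.03],0,1],
    [[0,0,-0.08],0,1],
    [[0,0,-0.13],0,1],
    [[0,0,-0.13],0,1],
    [[0,0,-0.13],0,1],
    [[0,0,-0.13],0,1],
  ],
)

```text
time: 20.85
tool_pos: [0.3918, -0.2486, 0.166]
ee_rot: [-3.138, -0.002, 1.398]
wrist_force: [-0.2, -1.2, 0.1]
width: 0.0257
finger_force: 30.0
```

```bash
python3 - <<'E'
from h import *
plan(.6008,.205,.165,-9.9)
E
```

```text
t 20.85 shift [0.4828 0.1278 0.0016] turn -0.0 tilt [ 0.002 -0.004]
```

Call:
carry_out(
  steps=[
    [[0.03,0.008,0],0,1],
    [[0.08,0.021,0],0,1],
    [[0.135,0.0357,0],0,1],
    [[0.19,0.05,0],0,1],
    [[0.25,0.066,0],0,1],
    [[0.31,0.082,0],0,1],
    [[0.37,0.098,0],0,1],
    [[0.42,0.111,0],0,1],
    [[0.46,0.122,0],0,1],
    [[0.483,0.128,0],0,1],
  ],
)

```text
time: 22.1
tool_pos: [0.6015, 0.2063, 0.1655]
ee_rot: [-3.137, 0.001, 1.4]
wrist_force: [0.5, -0.6, -1.0]
width: 0.0253
finger_force: 30.0
```

Call:
carry_out(
  steps=[
    [[0,0,0],0,1],
    [[0,0,0],0,1],
    [[0,0,0],0,1],
  ],
)

```text
time: 22.48
tool_pos: [0.6017, 0.2032, 0.1683]
ee_rot: [-3.141, 0.0, 1.396]
wrist_force: [-0.0, 0.6, -0.5]
width: 0.0255
finger_force: 30.0
```

```bash
python3 - <<'E'
from h import *
snap('wrist','w7.png')
plan(.6008,.205,.0425,-9.9)
E
```

```text
t 22.52 shift [ 0.0016 -0.0013  0.1261] turn -0.01 tilt [-0. -0.]
```

View pics/w7.png

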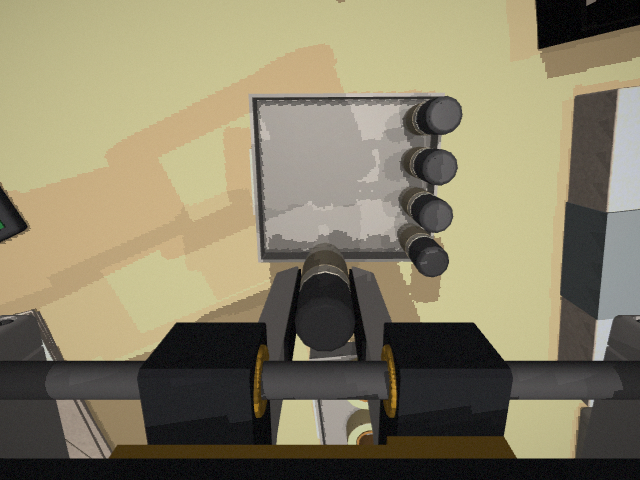

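The stick hangs upright at (325,280), well clear of the stock. Lowering.

Call:
carry_out(
  steps=[
    [[0.0015,-0.001,0.04],0,1],
    [[0.0015,-0.001,0.09],0,1],
    [[0.0015,-0.001,0.115],0,1],
    [[0.0015,-0.001,0.123],0,1],
    [[0.0015,-0.001,0.126],0,1],
    [[0.0015,-0.001,0.126],0,1],
    [[0.0015,-0.001,0.126],0,1],
  ],
)

```text
time: 23.4
tool_pos: [0.6024, 0.2062, 0.0442]
ee_rot: [3.139, -0.001, 1.398]
wrist_force: [-0.6, 0.2, -0.7]
width: 0.0254
finger_force: 30.0
```

Call:
carry_out(
  steps=[
    [[0,0,0.001],0,1],
    [[0,0,0.002],0,1],
    [[0,0,0.002],0,1],
    [[0,0,0.002],0,1],
  ],
)

```text
time: 23.9
tool_pos: [0.6019, 0.2062, 0.042]
ee_rot: [3.14, -0.001, 1.398]
wrist_force: [-0.8, -0.1, 5.3]
width: 0.0259
finger_force: 30.0
```

Contact. Releasing with a small opening and lifting.

Call:
carry_out(
  steps=[
    [[0,0,-0.0005],0,0],
    [[0,0,-0.0005],0,0],
    [[0,0,-0.0005],0,0],
    [[0,0,-0.0005],0,0],
    [[0,0,-0.03],0,0],
    [[0,0,-0.08],0,-0.1],
    [[0,0,-0.12],0,-0.4],
    [[0,0,-0.12],0,-0.4],
  ],
)

```text
time: 24.9
tool_pos: [0.6037, 0.2066, 0.1656]
ee_rot: [3.133, -0.004, 1.398]
wrist_force: [0.8, 0.7, 0.0]
width: 0.0651
finger_force: 0.0
```

```bash
python3 - <<'E'
from h import *
plan(.4433,.0052,.16,-9.9)
E
```

```text
t 24.9 shift [-0.2261 -0.1234  0.0037] turn -0.0 tilt [0.004 0.009]
```

Call:
carry_out(
  steps=[
    [[-0.035,-0.019,0.004],0,-0.4],
    [[-0.085,-0.046,0.004],0,-0.4],
    [[-0.135,-0.073,0.004],0,-0.4],
    [[-0.185,-0.101,0.004],0,-0.4],
    [[-0.226,-0.122,0.004],0,-0.4],
    [[-0.226,-0.122,0.004],0,-0.4],
    [[-0.226,-0.122,0.004],0,-0.4],
    [[-0.226,-0.122,0.004],0,-0.4],
  ],
)

```text
time: 25.9
tool_pos: [0.4426, 0.0052, 0.1558]
ee_rot: [-3.141, -0.0, 1.399]
wrist_force: [-0.0, -0.9, 0.3]
width: 0.0658
finger_force: 0.0
```

```bash
python3 - <<'E'
from h import *
P=world(snap('wrist'))
Q=P.reshape(-1,3);Q=Q[(Q[:,2]>.075)&(Q[:,2]<.1)&(abs(Q[:,0]-.4433)<.03)&(abs(Q[:,1]-.005)<.03)]
print(len(Q),cv2.minAreaRect((Q[:,:2]*1000).astype(np.float32)))
plan(.4435,.0052,.038,-9.9)
snap('top','t8.png')
E
```

```text
971 ((443.5520324707031, 5.766146659851074), (24.54123306274414, 25.41913604736328), 71.23290252685547)
t 25.95 shift [1.000e-04 9.000e-04 1.179e-01] turn 0.01 tilt [ 0.    -0.001]
```

View pics/t8.png

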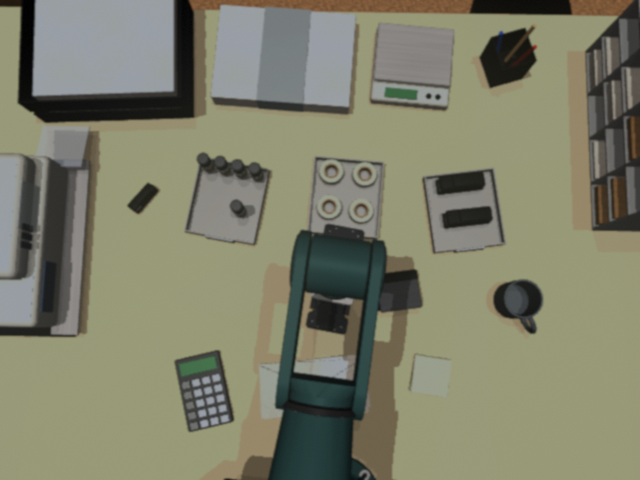

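Glue_2 stands in its tray at (239,208), both tapes are in theirs at (329,207) and (361,210), and the stapler is at (467,217). The mug and punch haven't moved. Now gripping glue_1.

Call:
carry_out(
  steps=[
    [[0,0.001,0.04],0,-0.4],
    [[0,0.001,0.085],0,-0.4],
    [[0,0.001,0.11],0,-0.4],
    [[0,0.001,0.117],0,-0.4],
    [[0,0.001,0.117],0,1],
    [[0,0.001,0.117],0,1],
    [[0,0.001,0.117],0,1],
    [[0,0.001,0.117],0,1],
    [[0,0.001,0.117],0,1],
    [[0,0.001,0.117],0,1],
  ],
)

```text
time: 27.25
tool_pos: [0.4437, 0.0041, 0.0401]
ee_rot: [3.14, -0.0, 1.398]
wrist_force: [-0.9, -1.2, 1.6]
width: 0.0257
finger_force: 30.0
```

Call:
carry_out(
  steps=[
    [[0,0,0],0,1],
    [[0,0,-0.03],0,1],
    [[0,0,-0.08],0,1],
    [[0,0,-0.13],0,1],
    [[0,0,-0.13],0,1],
    [[0,0,-0.13],0,1],
    [[0,0,-0.13],0,1],
  ],
)

```text
time: 28.12
tool_pos: [0.442, 0.0043, 0.1672]
ee_rot: [-3.137, 0.0, 1.398]
wrist_force: [0.1, -0.2, -1.0]
width: 0.0255
finger_force: 30.0
```

```bash
python3 - <<'E'
from h import *
plan(.6128,.274,.17,-9.9)
E
```

```text
t 28.12 shift [ 0.2951  0.1218 -0.0033] turn -0.0 tilt [-0.    -0.004]
```

Call:
carry_out(
  steps=[
    [[0.03,0.012,0],0,1],
    [[0.08,0.033,0],0,1],
    [[0.13,0.054,0],0,1],
    [[0.18,0.074,0],0,1],
    [[0.23,0.095,0],0,1],
    [[0.27,0.111,0],0,1],
    [[0.295,0.122,0],0,1],
    [[0.295,0.122,0],0,1],
    [[0.295,0.122,0],0,1],
    [[0.295,0.122,0],0,1],
  ],
)

```text
time: 29.38
tool_pos: [0.6138, 0.2726, 0.1695]
ee_rot: [-3.141, 0.0, 1.397]
wrist_force: [-0.4, -0.2, 0.4]
width: 0.0254
finger_force: 30.0
```

```bash
python3 - <<'E'
from h import *
plan(.6128,.274,.044,-9.9)
E
```

```text
t 29.38 shift [ 0.0012 -0.0011  0.1255] turn -0.01 tilt [-0. -0.]
```

Call:
carry_out(
  steps=[
    [[0.001,-0.001,0.04],0,1],
    [[0.001,-0.001,0.09],0,1],
    [[0.001,-0.001,0.115],0,1],
    [[0.001,-0.001,0.122],0,1],
    [[0.001,-0.001,0.125],0,1],
    [[0.001,-0.001,0.125],0,1],
    [[0.001,-0.001,0.125],0,1],
  ],
)

```text
time: 30.25
tool_pos: [0.6143, 0.2753, 0.0463]
ee_rot: [3.139, -0.002, 1.398]
wrist_force: [0.1, -0.6, -0.9]
width: 0.0254
finger_force: 30.0
```

Call:
carry_out(
  steps=[
    [[0,0,0.001],0,1],
    [[0,0,0.001],0,1],
    [[0,0,0.001],0,1],
  ],
)

```text
time: 30.62
tool_pos: [0.6134, 0.275, 0.0435]
ee_rot: [3.142, -0.0, 1.398]
wrist_force: [0.2, -0.4, -0.1]
width: 0.0257
finger_force: 30.0
```

Call:
carry_out(
  steps=[
    [[0,0,0.001],0,1],
    [[0,0,0.001],0,1],
    [[0,0,0.001],0,1],
  ],
)

```text
time: 31.0
tool_pos: [0.6135, 0.275, 0.0431]
ee_rot: [3.141, -0.0, 1.398]
wrist_force: [-1.6, -0.4, 4.3]
width: 0.0259
finger_force: 30.0
```

Call:
carry_out(
  steps=[
    [[0,0,-0.0005],0,0],
    [[0,0,-0.0005],0,0],
    [[0,0,-0.0005],0,0],
    [[0,0,-0.0005],0,0],
    [[0,0,-0.03],0,0],
    [[0,0,-0.08],0,-0.1],
    [[0,0,-0.13],0,-0.4],
    [[0,0,-0.13],0,-0.4],
    [[0,0,-0.13],0,-0.4],
  ],
)

```text
time: 32.12
tool_pos: [0.6131, 0.2748, 0.1716]
ee_rot: [-3.141, 0.0, 1.398]
wrist_force: [0.3, -0.7, -0.1]
width: 0.066
finger_force: 0.0
```

Call:
carry_out(
  steps=[
    [[-0.02,-0.05,0],0,-0.4],
    [[-0.04,-0.1,0],0,-0.4],
    [[-0.06,-0.15,0],0,-0.4],
    [[-0.08,-0.2,0],0,-0.4],
    [[-0.08,-0.2,0],0,-0.4],
    [[-0.08,-0.2,0],0,-0.4],
  ],
)

```text
time: 32.88
tool_pos: [0.4025, 0.2305, 0.1712]
ee_rot: [-3.14, 0.001, 1.398]
wrist_force: [-0.1, 0.1, -0.1]
width: 0.0657
finger_force: 0.0
```

```bash
python3 - <<'E'
from h import *
s=snap('top','t9.png');P=world(s)
cv2.imwrite('pics/t9c.png',cv2.resize(s['image'][130:340,170:560,::-1],None,fx=2,fy=2,interpolation=cv2.INTER_CUBIC))
for n,x,y,r,zl in[('g2',.601,.205,.03,.078),('g1',.613,.274,.03,.078),('st',.593,-.276,.03,.04),('t1',.6136,.0188,.032,.022),('t2',.6085,-.053,.032,.022)]:
    Q=P.reshape(-1,3);Q=Q[(Q[:,2]>zl)&(np.hypot(Q[:,0]-x,Q[:,1]-y)<r)]; print(n,len(Q),np.mean(Q,0).round(4),np.percentile(Q[:,2],[50,95]).round(4))
E
```

```text
g2 127 [0.6003 0.2049 0.0888] [0.0892 0.0929]
g1 133 [0.6122 0.2752 0.0884] [0.0888 0.0931]
st 408 [ 0.5954 -0.2754  0.0497] [0.0498 0.055 ]
t1 348 [0.6133 0.0166 0.0278] [0.0278 0.0322]
t2 340 [ 0.6073 -0.0515  0.0273] [0.0271 0.0316]
```

View pics/t9c.png

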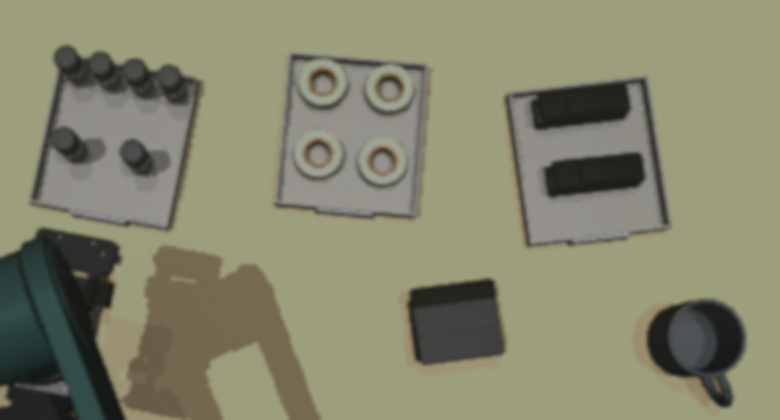

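All five supplies are in their trays at the right heights: glue at (67,145) and (137,157), tapes at (318,154) and (382,161), stapler at (595,175). The mug and punch are unmoved, so I'm handing in.

```bash
python3 -c "
from bench import robot
print(robot.close_job())"
```

```text
the job is handed in; nothing more can be done
None
```

I put all five supplies in their own trays, left the mug and punch where they stood, and handed the job in at about 33 s of the 128 s; the hand-in returned no verdict.

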